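# Store a canister's weight on the bench scale and re-zero it

## Task

Book in the canister standing on the bench scale: press the red key to wake the scale, then hold the green key down for a good second to store the weight while the canister stands there untouched; then lift the canister off by its handle, set it down upright on the worktop just to the left of the scale, and press the yellow key to zero the empty scale. Press each key well down, only one at a time, never the blue one, and gently, for the keypad is delicate; the head's height on its telescopic pillar differs each time, so feel for the keys. Leave the other things where they are.

Things in the scene. Friction and masses are not known exactly. Their poses are not given: they have to be found in the camera images.
- scale: bench scale, grey base with a steel weighing plate 210 x 220 mm, its top 52 mm above the worktop; behind the plate a telescopic pillar carries a white tilting head (face 136 mm up the slope x 218 mm wide) with a display over a row of four keys. Origin on the worktop under the plate's centre; x points from the scale's front to the pillar, y to the left, z up. Fixed
- hinge_lowest (a point): point on the scale's pillar, 182 mm behind the plate's centre and 225 mm above the worktop, where the head's hinge lies when the pillar is fully in; frame as the scale's. The real hinge is 0 to 30 mm straight above it, clamped at a height that is not reported. Hinge axis along y
- head (a joint): tilt of the head (rad): at 0 its face looks 0.58 rad away from straight up, towards the scale's front; larger = more upright by that much. Seen from the hinge, the middle of the row of keys lies 62 mm down the slope and the untouched key tops 56 mm out, square to the face; the row runs along y
- key_red (a joint): travel of the red key (leftmost, its centre 75 mm left of the row's middle; wakes the scale) into the head, 0 = up, 0.004 = as far as it goes (m); springs back by itself; gives from 1.5 N, has gone 3 mm at about 5 N and 4 mm at 6.5 N. Its top is 32 mm (up the slope) x 38 mm, 10 mm proud of the face
- key_blue (a joint): travel of the blue key (25 mm left of the row's middle; changes the unit, not wanted) into the head, 0 = up, 0.004 = as far as it goes (m); springs back by itself; gives from 1.5 N, has gone 3 mm at about 5 N and 4 mm at 6.5 N. Its top is 32 mm (up the slope) x 38 mm, 10 mm proud of the face
- key_green (a joint): travel of the green key (25 mm right of the row's middle; stores the weight) into the head, 0 = up, 0.004 = as far as it goes (m); springs back by itself; gives from 1.5 N, has gone 3 mm at about 5 N and 4 mm at 6.5 N. Its top is 32 mm (up the slope) x 38 mm, 10 mm proud of the face
- key_yellow (a joint): travel of the yellow key (rightmost, 75 mm right of the row's middle; zeroes the scale) into the head, 0 = up, 0.004 = as far as it goes (m); springs back by itself; gives from 1.5 N, has gone 3 mm at about 5 N and 4 mm at 6.5 N. Its top is 32 mm (up the slope) x 38 mm, 10 mm proud of the face
- canister: round steel canister with clamped black lid, 109 mm across, lid top 86 mm high, about 0.65 kg, with a carrying arch over the lid (130 mm high in all); it starts on the weighing plate. Origin at the centre of its underside, z up; the arch runs along its x
- canister_grip (a point): middle of the arch's black grip sleeve, 15 mm thick and 52 mm long along the canister's x, 122 mm above the canister's underside; 36 mm above the lid; frame as the canister's
- tomato_tin: bystander: small food tin 58 mm across, 72 mm high, origin under its centre
- ramekin_white: bystander: white ribbed dish 68 mm across, 38 mm high, origin under its centre
- ramekin_cream: bystander: cream ribbed dish 68 mm across, 38 mm high, origin under its centre
- thermometer: bystander: red folded probe thermometer 125 x 34 x 22 mm, origin under its centre
- gas_lighter: bystander: blue gas lighter 220 x 36 x 22 mm, origin under its centre
Not all that is in view belongs to the job. Of the things shaped like the canister, the steel one is meant.

How it is judged:
By the outcome, as a careful person would: the job done as asked, in the order asked, and still so for the second after the job is handed in, with the robot touching nothing.
It also fails if it takes over 72 s, if anything falls off the work surface, if the arm or the gripper's body presses on something with over 40 N, if the wrist force passes 120 N, or if a joint passes its speed limit or range.

## Robot

A 6-joint arm with a two-finger parallel gripper is mounted at the origin on a cart in front of the work surface, level with it; the furniture and walls round the work are solid. World frame = base frame: x ahead of the robot, y to its left, z up, the work surface at z = 0. Lengths are in m, angles in rad, forces in N, time in s.
With the tool pointing down it reaches from about 0.25 to 0.725 m from the base axis. Payload 4 kg.
Tool frame: the origin (TCP) lies on the centre line of the jaws, within the pads' length; the fingertips stand 25 mm ahead of it and the grasp point (between the pads) lies 6 mm ahead of it; z points along the fingers, x is the direction in which the jaws open and shut, and the axes are right-handed (so a half turn about z gives the same grasp; the last joint's range is limited). The gripper opens to 85 mm and grips with 20 to 120 N. Pads are 22 mm wide; open, the fingers measure 114 mm over their backs; the gripper's body (76 mm by 85 mm) begins 54 mm behind the grasp point. The pads swing forward as they close: fully open they stand 13 mm farther back than shut.
Start: joints at [-1.131, 0.241, 0.005, 1.335, 0, 1.571], TCP at [0.213, -0.452, 0.256] pointing down, gripper open.
Joint ranges: [-2.72, 2.72], [-1.05, 1.87], [-1.09, 1.28], [-1.99, 2.15], [-1.42, 1.44], [-3.14, 3.14]. Speed limits (rad/s): [2.79, 2.79, 3.14, 3.14, 3.14, 3.14].

## Interface

Orientations are given as a unit quaternion [x, y, z, w].
In Python, from workcell import bot, imaging, order gives the robot as it stands.
- The arm moves only by the tool carry_out, never from a script. Its argument "moves" is a list of rows, each a list of 5 numbers: the shift along the tool's x, y, z scaled (see below), then the turn about the tool's z scaled (see below), then the opening, from -1 (shut) to 1 (fully open). In form: [[tx, ty, tz, roll, hand], ...]. A call has 1 to 20 rows; each row is the pose to reach, as a shift and turn from the pose commanded when the call began, along the tool's axes at that moment; what a row does not reach only later rows make up. The controller multiplies each number of a shift by 0.1 m and each number of a turn by 90 degrees. A row lasts 1/10 s, in which the tool goes at most 50 mm and 8.59 degrees, less where a joint would pass 70% of its speed; a pose out of reach is approached as far as the arm can. A call with a number of a shift or a turn outside -1 to 1 is refused whole. A call with a gripper value outside its range is refused whole. The fingers move at their own pace and stop on an object; the grip force is fixed at half the most. Time passes only in rows, so rows that repeat a pose let the fingers close. It gives the time, the measured TCP pose, the force and the opening at its end, in the units of the state.
- bot.get_obs(): the state, without advancing time (a new reading comes with each control period).
- imaging.camera(name): name is "scene" or "top" or "wrist"; returns the picture (400x640x3 uint8, red, green, blue); there is no depth.
- imaging.camera_model(name): a dict with "fovy" (degrees; the focal length in pixels is half the picture's height over the tangent of half this angle, whatever the lens; pixels are square), "cx", "cy" (the principal point, pixels), "eye" and "rotation" of the camera in the world. Camera axes: x right, y up, looking along -z (the intrinsics and any distortion apply to the point x, -y, -z); pixel columns grow to the right and rows downward; lengths in m; the calibration is good to about 2 mm. A picture is of the moment at which its call begins: read the wrist's pose just before it. camera_model takes no time and is no camera call; for the wrist camera it gives the pose at the moment of the call.
- order.job_done(): hands the job in, once; it reports no verdict.
The state is a dict: "clock": time; "joint_pos": joint angles; "joint_vel": joint speeds; "tau": joint torques, N m; "eef_pos": TCP position; "tool_rot": TCP orientation; "ft_force": force on the tool from outside, world axes, zero at the start; "ft_torque": the same for the moment, N m; "grip_width": finger opening in m.
Only numpy, scipy, OpenCV 4.12 (cv2) and the standard library are available. Lean on these libraries where they do the work, as an engineer would, in place of code of your own. Each camera call takes 0.05 s, during which the arm holds its last target.

## Working session

There is one attempt and no reset: what is moved stays moved. The work goes in short steps, Python scripts to look and compute and a tool call to move; the robot and the scene stay as the last step left them, time stands still between calls to the robot, and variables do not carry over. Pictures are saved under pics/ and viewed, and the job is handed in when it is done.

Besides the shell and the picture viewer there is one more tool, called after ">>>" as name([rows], argument=value, ...), one row to a line, values as JSON. carry_out: Moves the arm, as the interface text tells. Its arguments: {"type":"object","properties":{"moves":{"type":"array","items":{"type":"array","items":{"type":"number","minimum":-1,"maximum":1}}}},"required":["moves"]}

```bash
mkdir -p pics; ls
python3 - <<'E'
from workcell import bot, imaging, order
import cv2
o=bot.get_obs()
for k,v in o.items(): print(k,v)
for n in ["scene","top","wrist"]:
    print(n,imaging.camera_model(n))
    im=imaging.camera(n); cv2.imwrite(f"pics/a_{n}.png",im[:,:,::-1])
E
```

```text
pics
clock 0.0
joint_pos [-1.13099857e+00  2.41410972e-01  3.70948160e-03  1.33520457e+00
  1.57052398e-05  1.57080693e+00]
joint_vel [ 0.00019058  0.00142424 -0.00043952 -0.00151371  0.00158232 -0.00061123]
tau [-1.66764632e-03 -3.72314894e+01  2.52409476e+01  1.69246428e-02
 -1.84266401e-04  5.54396507e-06]
eef_pos [ 0.21263153 -0.45188431  0.25540829]
tool_rot [ 8.44317853e-01 -5.35841628e-01 -8.86441382e-04 -5.71862370e-04]
ft_force [0.33938848 0.22972217 0.29677145]
ft_torque [ 0.0101592  -0.01557132  0.03703363]
grip_width 0.08554182998003643
scene {'fovy': 56.44143299041065, 'cx': 317.13405362731737, 'cy': 195.14629859694705, 'eye': array([ 0.00335302, -1.04488001,  0.9484943 ]), 'rotation': array([ 0.45761988, -0.09333151, -0.19832517,  0.86170784])}
top {'fovy': 55.81626548285709, 'cx': 323.1933854966148, 'cy': 200.85363377518516, 'eye': array([0.38226891, 0.0333195 , 1.38030419]), 'rotation': array([ 0.02772818, -0.04436185, -0.7002711 ,  0.71195756])}
wrist {'fovy': 68.78618569515397, 'cx': 321.28497964943807, 'cy': 207.14559736882268, 'eye': array([ 0.28359493, -0.41954684,  0.37157335]), 'rotation': array([-0.12963444,  0.08343266, -0.52929867,  0.83431219])}
```

View pics/a_scene.png

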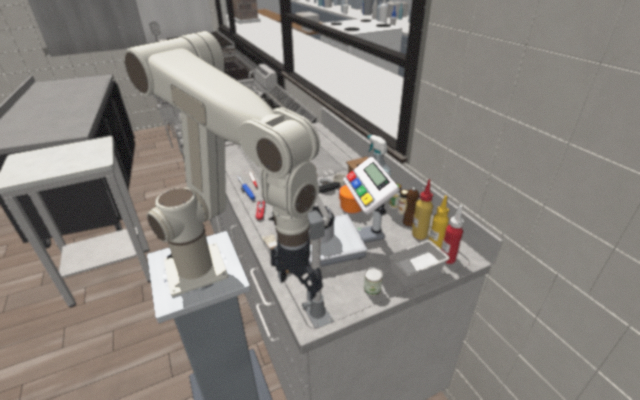

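View pics/a_top.png

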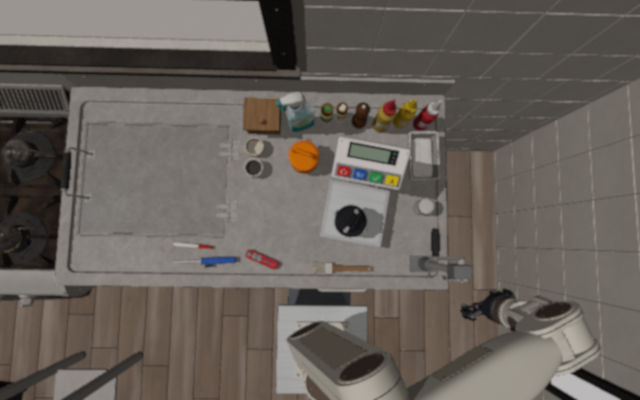

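View pics/a_wrist.png

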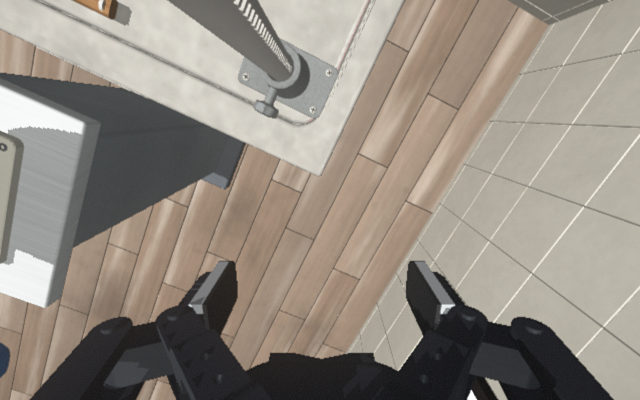

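```bash
cat > h.py <<'E'
import numpy as np, cv2
from scipy.spatial.transform import Rotation as R
from workcell import bot, imaging, order
def ray(n,u,v,m=None):
    m=m or imaging.camera_model(n); f=200/np.tan(np.radians(m['fovy']/2))
    d=np.array([(u-m['cx'])/f,-(v-m['cy'])/f,-1]); return np.array(m['eye']),R.from_quat(m['rotation']).apply(d)
def atz(n,u,v,z,m=None):
    e,d=ray(n,u,v,m); return e+d*(z-e[2])/d[2]
def proj(n,p,m=None):
    m=m or imaging.camera_model(n); f=200/np.tan(np.radians(m['fovy']/2))
    c=R.from_quat(m['rotation']).inv().apply(np.array(p)-m['eye']); return np.stack([m['cx']+f*c[...,0]/-c[...,2], m['cy']-f*c[...,1]/-c[...,2]],-1)
def crop(im,x0,y0,x1,y1,s,name):
    cv2.imwrite(name,cv2.resize(im[y0:y1,x0:x1,::-1],None,fx=s,fy=s,interpolation=cv2.INTER_CUBIC))
E
python3 - <<'E'
import cv2
from h import *
t=cv2.imread('pics/a_top.png')[:,:,::-1]; s=cv2.imread('pics/a_scene.png')[:,:,::-1]
crop(t,310,125,450,285,4-.25,'pics/b_top.png'); crop(s,220,130,480,320,3,'pics/b_scene.png')
E
```

```text
(no output)
```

View pics/b_top.png

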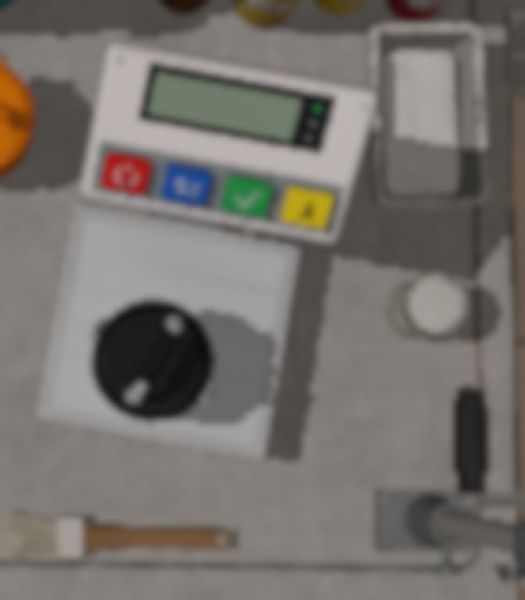

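View pics/b_scene.png

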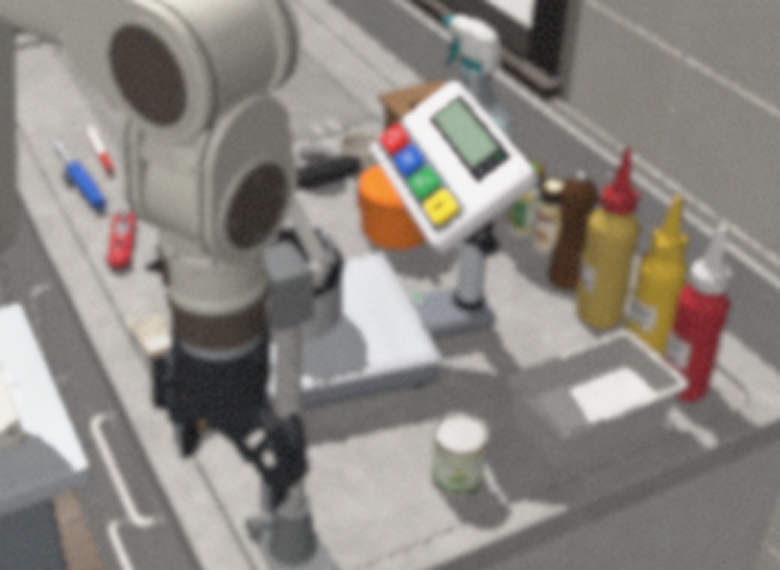

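```bash
cat > fit.py <<'E'
from h import *
from scipy.optimize import least_squares
def keyw(p,yoff,travel=0):
    x,y,yaw,hh,t=p; a=.58+t
    u=np.array([np.cos(a),0,np.sin(a)]);n=np.array([-np.sin(a),0,np.cos(a)])
    l=np.array([.182,yoff,.225+hh])-.062*u+(.056-travel)*n
    return np.array([x,y,0])+R.from_euler('z',yaw).apply(l), R.from_euler('z',yaw).apply(n),R.from_euler('z',yaw).apply(u)
def platew(p,cx,cy):
    x,y,yaw=p[:3]; return np.array([x,y,0])+R.from_euler('z',yaw).apply([cx,cy,.052])
YO=dict(red=.075,blue=.025,green=-.025,yellow=-.075)
E
python3 - <<'E'
from fit import *
T=lambda u,v:(310+u/3.75,125+v/3.75); S=lambda u,v:(220+u/3,130+v/3)
obs=[('top',T(126,174),'red'),('top',T(187,186),'blue'),('top',T(247,197),'green'),('top',T(307,208),'yellow'),
('scene',S(395,138),'red'),('scene',S(409,159),'blue'),('scene',S(425,182),'green'),('scene',S(441,207),'yellow'),
('top',T(38,418),(-.105,.11)),('top',T(268,458),(-.105,-.11)),('scene',S(440,358),(-.105+.21,-.11))]
cm={n:imaging.camera_model(n) for n in('top','scene')}
def res(p):
    r=[]
    for c,px,k in obs:
        w=keyw(p,YO[k])[0] if isinstance(k,str) else platew(p,*k)
        r+=list(proj(c,w,cm[c])-px)
    return np.array(r)
s=least_squares(res,[.5,-.05,0,.015,.1],loss='soft_l1'); print(s.x); print(s.fun.reshape(-1,2).round(1)); 
for k in YO: print(k,keyw(s.x,YO[k])[0])
print(atz('top',*T(152,360),.086),'can'); print(atz('top',*T(175,323),.1),atz('top',*T(136,392),.1))
print(atz('top',*T(-20,150),.09),atz('top',*T(440,500),.1), atz('top',*T(425,300),.05))
E
```

```text
[ 0.47826226 -0.11156524 -0.16181341 -0.00055712 -0.1068385 ]
[[ 0.2 -0.1]
 [ 0.  -0.4]
 [ 0.2 -0.4]
 [ 0.3 -0.4]
 [-0.7  0.1]
 [-0.4  0.2]
 [-0.4  0.1]
 [-0.1 -0.2]
 [-0.6  0.2]
 [-0.2  0.6]
 [ 2.   0.2]]
red [ 0.59031463 -0.05386403  0.24603671]
blue [ 0.58225922 -0.10321087  0.24603671]
green [ 0.57420381 -0.15255771  0.24603671]
yellow [ 0.5661484  -0.20190454  0.24603671]
[ 0.44715568 -0.09111581  0.086     ] can
[ 0.48040849 -0.11044067  0.1       ] [ 0.41731069 -0.07551578  0.1       ]
[0.63834136 0.07005825 0.09      ] [ 0.324605   -0.35081625  0.1       ] [ 0.51021548 -0.35390219  0.05      ]
```

Run:
```python
import cv2
from h import *
t=cv2.imread('pics/a_top.png')[:,:,::-1]; s=cv2.imread('pics/a_scene.png')[:,:,::-1]
crop(t,400,220,520,310,6,'pics/c_top.png'); crop(s,270,190,350,330,4,'pics/c_scene.png')
```

```text
(no output)
```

View pics/c_top.png

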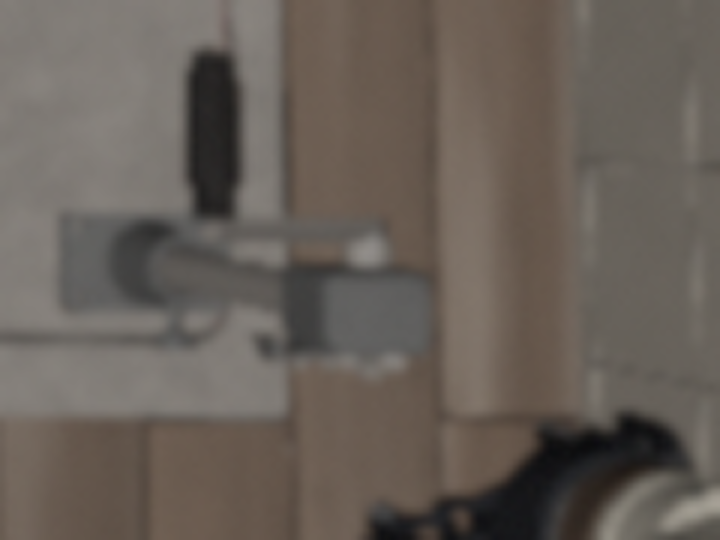

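View pics/c_scene.png

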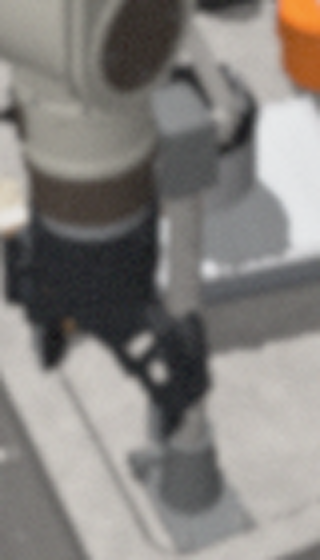

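Run:
```python
from h import *
from scipy.optimize import least_squares
def tri(o):
    return least_squares(lambda p:np.concatenate([proj(c,p)-q for c,q in o]),[.35,-.35,.2])
for o in ([('top',(463,272)),('scene',(315,216))],[('top',(461.5,261.5)),('scene',(327.5,222))]):
    s=tri(o);print(s.x,s.fun)
print(atz('top',423,264,0)); print(atz('top',435.5,242,.3),atz('top',435.5,242,.2))
```

```text
[ 0.30445731 -0.36327605  0.37636244] [ 0.28486494 -0.71324213 -0.7256578   0.08535406]
[ 0.33312622 -0.37067334  0.35164857] [ 0.66947272 -1.62232578 -1.63983157  0.2247188 ]
[ 0.29947218 -0.36468772  0.        ]
[ 0.38028689 -0.31497154  0.3       ] [ 0.38010342 -0.34721163  0.2       ]
```

>>> carry_out([
  [-0.1, 0, -0.1, 0, -1],
  [-0.25, 0, -0.25, 0, -1],
  [-0.4, 0, -0.4, 0, -1],
  [-0.55, 0, -0.55, 0, -1],
  [-0.7, 0, -0.7, 0, -1],
  [-0.85, 0, -0.85, 0, -1],
  [-1, 0, -1, 0, -1],
  [-1, 0, -1, 0, -1],
])

```text
clock: 0.95
eef_pos: [0.1699, -0.3611, 0.3592]
tool_rot: [0.844, -0.536, 0.002, 0.001]
ft_force: [0.0, -0.5, 0.1]
grip_width: -0.0
```

>>> carry_out([
  [-0.2, 0, -0.1, 0, -1],
  [-0.4, 0, -0.2, 0, -1],
  [-0.6, 0, -0.3, 0, -1],
  [-0.8, 0, -0.4, 0, -1],
  [-1, 0, -0.5, 0, -1],
  [-1, 0, -0.5, 0, -1],
])

```text
clock: 1.55
eef_pos: [0.1272, -0.2705, 0.4075]
tool_rot: [0.844, -0.536, 0.001, 0.001]
ft_force: [0.1, -0.3, 0.3]
grip_width: 0.0005
```

Run:
```python
from workcell import bot
o=bot.get_obs()
print(o['joint_pos'],o['ft_force'],o['tool_rot'])
```

```text
[-1.13101675e+00 -1.80870365e-01 -4.37689669e-02  1.70525179e+00
 -3.17764253e-05  1.57081285e+00] [ 0.10132048 -0.29510713  0.26843805] [ 8.44311122e-01 -5.35851638e-01  1.10849524e-03  7.22311099e-04]
```

>>> carry_out([
  [-0.05, -0.15, 0, 0, -1],
  [-0.15, -0.4, 0, 0, -1],
  [-0.25, -0.65, 0, 0, -1],
  [-0.35, -0.9, 0, 0, -1],
  [-0.4, -1, 0, 0, -1],
])

```text
clock: 2.05
eef_pos: [0.2026, -0.192, 0.4055]
tool_rot: [0.845, -0.535, -0.0, -0.0]
ft_force: [0.4, -0.5, -0.4]
grip_width: -0.0002
```

Run:
```python
from workcell import bot
o=bot.get_obs()
print(o['joint_pos'],o['ft_force'],o['eef_pos'])
```

```text
[-7.59039297e-01 -2.18565473e-01 -7.70194784e-02  1.71301338e+00
  5.37131261e-04  1.94053189e+00] [ 0.42127816 -0.49481851 -0.44013972] [ 0.20261839 -0.19200259  0.40550056]
```

>>> carry_out([
  [-0.05, -0.1, 0, -0.09, -1],
  [-0.1, -0.2, 0, -0.18, -1],
  [-0.15, -0.3, 0, -0.27, -1],
  [-0.2, -0.4, 0, -0.36, -1],
  [-0.25, -0.5, 0, -0.45, -1],
  [-0.25, -0.6, 0, -0.54, -1],
  [-0.3, -0.7, 0, -0.63, -1],
  [-0.35, -0.8, 0, -0.72, -1],
  [-0.4, -0.9, 0, -0.81, -1],
  [-0.4, -0.9, 0, -0.81, -1],
])

```text
clock: 3.05
eef_pos: [0.2666, -0.1179, 0.4054]
tool_rot: [0.997, 0.072, -0.0, -0.0]
ft_force: [0.1, -0.4, -0.6]
grip_width: -0.0
```

>>> carry_out([
  [0, 0, 0, -0.09, -1],
  [0, 0, 0, -0.18, -1],
  [0, 0, 0, -0.27, -1],
  [0, 0, 0, -0.36, -1],
  [0, 0, 0, -0.45, -1],
  [0, 0, 0, -0.54, -1],
  [0, 0, 0, -0.63, -1],
  [0, 0, 0, -0.72, -1],
  [0, 0, 0, -0.807, -1],
  [0, 0, 0, -0.807, -1],
])

```text
clock: 4.05
eef_pos: [0.2657, -0.1187, 0.4058]
tool_rot: [0.763, 0.646, -0.0, -0.0]
ft_force: [0.1, 0.2, -0.8]
grip_width: -0.0
```

Run:
```python
from h import *
o=bot.get_obs()
print(o['joint_pos'],o['eef_pos'],R.from_quat(o['tool_rot']).as_matrix().round(3))
im=imaging.camera('wrist'); cv2.imwrite('pics/d_w.png',im[:,:,::-1]);print(imaging.camera_model('wrist'))
```

```text
[-4.19845917e-01 -1.94825125e-01 -5.86443914e-02  1.70757860e+00
 -2.58270367e-04 -2.54577888e-01] [ 0.26566245 -0.11866723  0.40583008] [[ 0.165  0.986 -0.001]
 [ 0.986 -0.165  0.   ]
 [-0.    -0.001 -1.   ]]
{'fovy': 68.78618569515397, 'cx': 321.28497964943807, 'cy': 207.14559736882268, 'eye': array([ 0.18885729, -0.10624699,  0.52201709]), 'rotation': array([-0.11766176, -0.09963131,  0.63789201,  0.75453502])}
```

View pics/d_w.png

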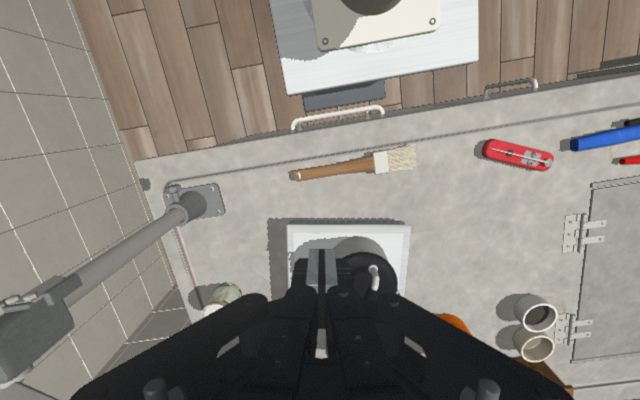

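>>> carry_out([
  [0.06, 0.15, 0, 0, -1],
  [0.15, 0.4, 0, 0, -1],
  [0.25, 0.65, 0, 0, -1],
  [0.35, 0.9, 0, 0, -1],
  [0.4, 1, 0, 0, -1],
])

```text
clock: 4.6
eef_pos: [0.3725, -0.0947, 0.4054]
tool_rot: [0.763, 0.647, -0.0, -0.0]
ft_force: [-0.0, -1.1, -0.7]
grip_width: -0.0001
```

>>> carry_out([
  [0.06, 0.15, 0, 0, -1],
  [0.15, 0.4, 0, 0, -1],
  [0.25, 0.65, 0, 0, -1],
  [0.35, 0.9, 0, 0, -1],
  [0.4, 1, 0, 0, -1],
])

```text
clock: 5.1
eef_pos: [0.4775, -0.0713, 0.4055]
tool_rot: [0.762, 0.647, -0.0, -0.0]
ft_force: [0.4, 1.0, -0.0]
grip_width: 0.0
```

>>> carry_out([
  [0.06, 0.15, 0, 0, -1],
  [0.15, 0.4, 0, 0, -1],
  [0.25, 0.65, 0.2, 0, -1],
  [0.35, 0.85, 0.4, 0, -1],
  [0.38, 0.985, 0.6, 0, -1],
  [0.38, 0.985, 0.8, 0, -1],
  [0.38, 0.985, 0.85, 0, -1],
  [0.38, 0.985, 0.85, 0, -1],
])

```text
clock: 5.9
eef_pos: [0.5783, -0.05, 0.3208]
tool_rot: [0.762, 0.647, -0.001, -0.001]
ft_force: [-0.5, 0.0, 0.5]
grip_width: 0.0
```

Run:
```python
from h import *
o=bot.get_obs()
print(o['clock'],o['joint_pos'],o['eef_pos'],R.from_quat(o['tool_rot']).as_matrix().round(3),o['ft_force'])
t=imaging.camera('top');s=imaging.camera('scene')
crop(t,290,120,450,280,3.7,'pics/e_t.png');crop(s,240,110,440,260,4,'pics/e_s.png')
```

```text
5.9 [-8.62489272e-02  3.95162460e-01  3.86747186e-01  1.56473838e+00
 -1.46685213e-04  7.65611916e-02] [ 0.57829637 -0.05004249  0.32079044] [[ 0.162  0.987 -0.002]
 [ 0.987 -0.162  0.   ]
 [-0.    -0.002 -1.   ]] [-0.4879475   0.01692684  0.48072958]
```

View pics/e_s.png

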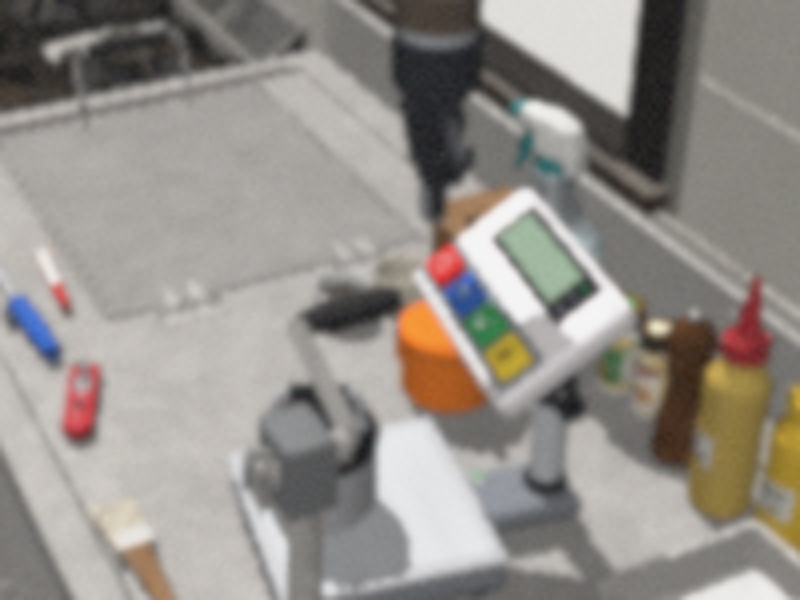

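View pics/e_t.png

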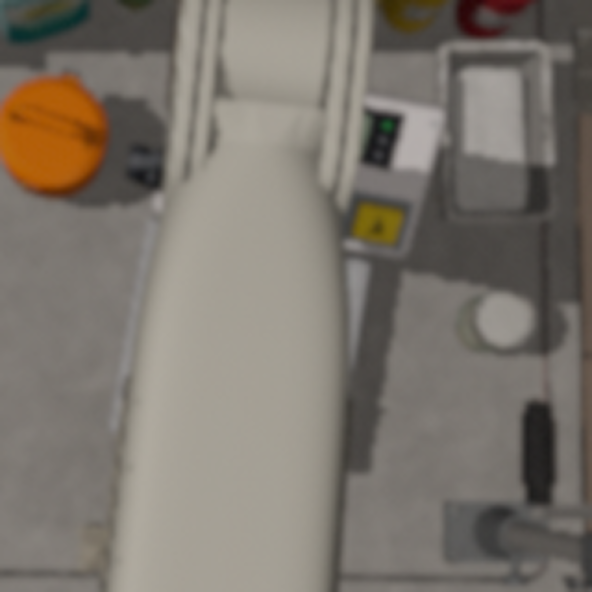

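```bash
cat > dofit.py <<'E'
from fit import *
T=lambda u,v:(310+u/3.75,125+v/3.75); S=lambda u,v:(240+u/4,110+v/4)
obs=[('top',T(126,174),'red'),('top',T(187,186),'blue'),('top',T(247,197),'green'),('top',T(307,208),'yellow'),
('scene',S(447,264),'red'),('scene',S(465,293),'blue'),('scene',S(487,325),'green'),('scene',S(510,358),'yellow'),
('top',T(38,418),(-.105,.11)),('top',T(268,458),(-.105,-.11)),('scene',S(232,460),(-.105,.11)),('scene',S(505,557),(.105,-.11))]
cm={n:imaging.camera_model(n) for n in('top','scene')}
def res(p):
    r=[]
    for c,px,k in obs:
        w=keyw(p,YO[k])[0] if isinstance(k,str) else platew(p,*k)
        r+=list(proj(c,w,cm[c])-px)
    return np.array(r)
s=least_squares(res,[.5,-.05,0,.015,.1],bounds=([0,-1,-1,0,-.6],[1,1,1,.03,.6]),loss='soft_l1'); P=s.x
if __name__=='__main__':
    print(s.x); print(s.fun.reshape(-1,2).round(1))
    J=s.jac; print(np.sqrt(np.diag(np.linalg.inv(J.T@J)))*.4)
    for k in YO: print(k,keyw(P,YO[k])[0])
    print(keyw(P,0)[1])
    e=bot.get_obs()['eef_pos']; print(proj('scene',e-[0,0,.025]))
E
python3 dofit.py
```

```text
[ 0.47938465 -0.11227592 -0.16018103  0.00165472 -0.06314781]
[[ 0.3 -0.1]
 [ 0.1 -0.4]
 [ 0.2 -0.4]
 [ 0.3 -0.5]
 [-0.7  0.5]
 [-0.2  0.3]
 [-0.4 -0.1]
 [-0.5 -0.3]
 [-0.3 -0.1]
 [ 0.1  0.2]
 [-1.9 -1.6]
 [ 2.8  0.3]]
[0.00096417 0.00056595 0.00426858 0.00537378 0.06274829]
red [ 0.59048763 -0.05425373  0.24470289]
blue [ 0.58251279 -0.10361365  0.24470289]
green [ 0.57453794 -0.15297357  0.24470289]
yellow [ 0.56656309 -0.20233349  0.24470289]
[-0.48782011  0.07881476  0.86937896]
[348.0830741  163.81815278]
```

>>> carry_out([
  [-0.02, 0, 0.1, 0, -1],
  [-0.02, 0, 0.2, 0, -1],
  [-0.02, -0.02, 0.3, 0, -1],
  [-0.02, -0.04, 0.35, 0, -1],
  [-0.02, -0.04, 0.35, 0, -1],
  [-0.02, -0.04, 0.35, 0, -1],
])

```text
clock: 6.6
eef_pos: [0.5749, -0.0512, 0.2865]
tool_rot: [0.762, 0.648, 0.0, 0.0]
ft_force: [-0.0, 0.3, -0.2]
grip_width: 0.0001
```

>>> carry_out([
  [0, 0.005, 0.01, 0, -1],
  [0, 0.01, 0.02, 0, -1],
  [0, 0.015, 0.03, 0, -1],
  [0, 0.02, 0.04, 0, -1],
  [0, 0.025, 0.05, 0, -1],
  [0, 0.025, 0.05, 0, -1],
])

```text
clock: 7.2
eef_pos: [0.5774, -0.0515, 0.2811]
tool_rot: [0.762, 0.648, -0.0, -0.0]
ft_force: [-0.7, 0.2, -0.3]
grip_width: -0.0002
```

>>> carry_out([
  [0, 0.01, 0.02, 0, -1],
  [0, 0.02, 0.03, 0, -1],
  [0, 0.02, 0.04, 0, -1],
  [0, 0.02, 0.04, 0, -1],
])

```text
clock: 7.6
eef_pos: [0.5793, -0.0518, 0.2771]
tool_rot: [0.762, 0.648, -0.0, -0.0]
ft_force: [0.2, 0.0, -0.5]
grip_width: 0.0001
```

>>> carry_out([
  [0, 0.005, 0.01, 0, -1],
  [0, 0.01, 0.02, 0, -1],
  [0, 0.01, 0.02, 0, -1],
])

```text
clock: 7.9
eef_pos: [0.5803, -0.052, 0.2751]
tool_rot: [0.762, 0.648, -0.0, -0.0]
ft_force: [0.0, 0.6, -0.4]
grip_width: -0.0002
```

>>> carry_out([
  [0, 0.005, 0.01, 0, -1],
  [0, 0.01, 0.02, 0, -1],
  [0, 0.01, 0.02, 0, -1],
])

```text
clock: 8.2
eef_pos: [0.5813, -0.0522, 0.2731]
tool_rot: [0.762, 0.648, -0.0, -0.0]
ft_force: [-0.4, 0.4, -0.2]
grip_width: -0.0003
```

>>> carry_out([
  [0, 0.005, 0.01, 0, -1],
  [0, 0.005, 0.01, 0, -1],
  [0, 0.005, 0.01, 0, -1],
])

```text
clock: 8.5
eef_pos: [0.5817, -0.0523, 0.2725]
tool_rot: [0.762, 0.648, 0.0, 0.0]
ft_force: [-1.3, -0.3, 1.6]
grip_width: 0.0002
```

>>> carry_out([
  [0, 0.005, 0.009, 0, -1],
  [0, 0.005, 0.009, 0, -1],
])

```text
clock: 8.7
eef_pos: [0.5824, -0.0524, 0.2716]
tool_rot: [0.762, 0.648, 0.0, 0.0]
ft_force: [-0.3, -0.3, 2.0]
grip_width: -0.0
```

>>> carry_out([
  [0, 0.005, 0.009, 0, -1],
  [0, 0.005, 0.009, 0, -1],
])

```text
clock: 8.9
eef_pos: [0.5829, -0.0524, 0.2708]
tool_rot: [0.762, 0.648, 0.0, 0.0]
ft_force: [-1.5, 0.8, 4.6]
grip_width: 0.0002
```

>>> carry_out([
  [0, 0.004, 0.008, 0, -1],
  [0, 0.004, 0.008, 0, -1],
  [0, 0.004, 0.008, 0, -1],
])

```text
clock: 9.2
eef_pos: [0.5833, -0.0525, 0.2701]
tool_rot: [0.762, 0.648, 0.0, 0.0]
ft_force: [-2.2, 0.7, 5.5]
grip_width: -0.0004
```

Run:
```python
from h import *
o=bot.get_obs(); print(o['eef_pos'],o['ft_force'],o['clock'])
s=imaging.camera('scene');crop(s,330,140,410,220,7,'pics/f_s.png')
print(bot.get_obs()['ft_force'])
```

```text
[ 0.58334891 -0.05249982  0.27012347] [-2.15153789  0.68397085  5.50997173] 9.2
[-2.30543152 -0.83563263  5.34117764]
```

View pics/f_s.png

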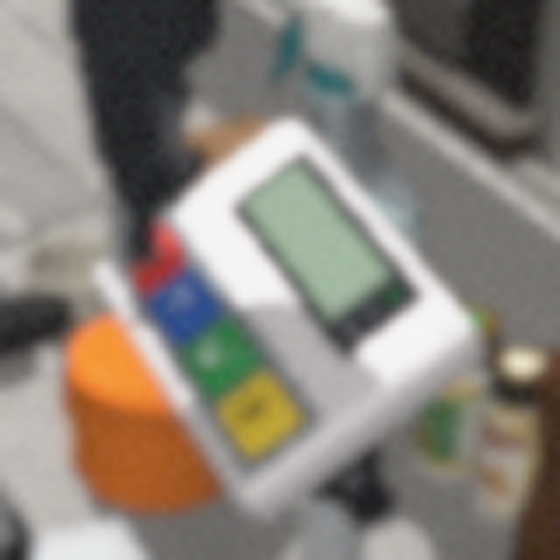

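>>> carry_out([
  [0, 0.002, 0.003, 0, -1],
  [0, 0.002, 0.003, 0, -1],
  [0, 0.002, 0.003, 0, -1],
])

```text
clock: 9.55
eef_pos: [0.5835, -0.0525, 0.2699]
tool_rot: [0.762, 0.648, 0.0, 0.0]
ft_force: [-2.7, 0.4, 5.5]
grip_width: -0.0001
```

>>> carry_out([
  [0, -0.03, -0.06, 0, -1],
  [0, -0.06, -0.12, 0, -1],
  [0, -0.06, -0.3, 0, -1],
  [0, -0.06, -0.3, 0, -1],
])

```text
clock: 9.95
eef_pos: [0.5784, -0.0516, 0.3016]
tool_rot: [0.762, 0.648, 0.001, 0.002]
ft_force: [1.0, -0.6, 0.6]
grip_width: -0.0001
```

Run:
```python
from h import *
o=bot.get_obs(); print(o['eef_pos'],o['ft_force'],o['clock'])
s=imaging.camera('scene');crop(s,330,140,410,220,7,'pics/g_s.png')
```

```text
[ 0.57843108 -0.05163955  0.3016465 ] [ 1.02214201 -0.56512125  0.63420991] 9.95
```

View pics/g_s.png

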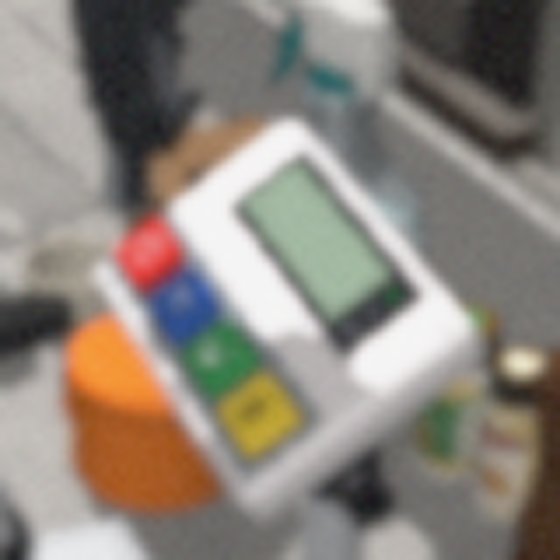

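>>> carry_out([
  [-0.2, 0, 0, 0, -1],
  [-0.45, 0, 0, 0, -1],
  [-0.7, 0, 0, 0, -1],
  [-0.95, 0, 0, 0, -1],
  [-1, 0.02, 0.06, 0, -1],
  [-1, 0.02, 0.12, 0, -1],
  [-1, 0.02, 0.18, 0, -1],
  [-1, 0.02, 0.235, 0, -1],
  [-1, 0.02, 0.235, 0, -1],
  [-1, 0.02, 0.235, 0, -1],
])

```text
clock: 11.0
eef_pos: [0.5634, -0.1498, 0.2757]
tool_rot: [0.762, 0.648, -0.0, -0.0]
ft_force: [-0.4, 0.2, -0.2]
grip_width: -0.0001
```

>>> carry_out([
  [0, 0.01, 0.018, 0, -1],
  [0, 0.015, 0.026, 0, -1],
  [0, 0.02, 0.035, 0, -1],
  [0, 0.02, 0.035, 0, -1],
])

```text
clock: 11.4
eef_pos: [0.5655, -0.1508, 0.2728]
tool_rot: [0.762, 0.648, 0.0, 0.0]
ft_force: [-0.5, 0.1, 1.5]
grip_width: -0.0004
```

>>> carry_out([
  [0, 0.005, 0.009, 0, -1],
  [0, 0.009, 0.016, 0, -1],
  [0, 0.01, 0.018, 0, -1],
])

```text
clock: 11.7
eef_pos: [0.5665, -0.151, 0.2711]
tool_rot: [0.762, 0.648, 0.0, 0.0]
ft_force: [-1.1, 0.3, 4.8]
grip_width: -0.0003
```

>>> carry_out([
  [0, 0.003, 0.006, 0, -1],
  [0, 0.006, 0.011, 0, -1],
  [0, 0.006, 0.011, 0, -1],
])

```text
clock: 12.0
eef_pos: [0.5672, -0.1511, 0.2702]
tool_rot: [0.762, 0.648, 0.0, 0.0]
ft_force: [-1.3, 1.8, 6.2]
grip_width: 0.0001
```

>>> carry_out([
  [0, 0.001, 0.001, 0, -1],
  [0, 0.001, 0.001, 0, -1],
  [0, 0.001, 0.001, 0, -1],
  [0, 0.001, 0.001, 0, -1],
  [0, 0.001, 0.001, 0, -1],
  [0, 0.001, 0.001, 0, -1],
  [0, 0.001, 0.001, 0, -1],
  [0, 0.001, 0.001, 0, -1],
  [0, 0.001, 0.001, 0, -1],
  [0, 0.001, 0.001, 0, -1],
  [0, 0.001, 0.001, 0, -1],
  [0, 0.001, 0.001, 0, -1],
  [0, 0.001, 0.001, 0, -1],
  [0, 0.001, 0.001, 0, -1],
  [0, 0.001, 0.001, 0, -1],
  [0, 0.001, 0.001, 0, -1],
  [0, 0.001, 0.001, 0, -1],
])

```text
clock: 13.7
eef_pos: [0.5672, -0.1511, 0.2702]
tool_rot: [0.762, 0.648, 0.0, 0.0]
ft_force: [-0.6, 1.9, 6.0]
grip_width: 0.0001
```

>>> carry_out([
  [0, -0.03, -0.06, 0, -1],
  [0, -0.06, -0.12, 0, -1],
  [0, -0.06, -0.3, 0, -1],
  [0, -0.1, -0.6, 0, -1],
  [0, -0.5, -0.8, 0, -1],
  [0, -0.9, -0.9, 0, -1],
  [0, -1, -1, 0, -1],
  [0, -1, -1, 0, -1],
])

```text
clock: 14.5
eef_pos: [0.4676, -0.1352, 0.3716]
tool_rot: [0.762, 0.647, 0.001, 0.002]
ft_force: [-0.3, -0.8, -0.4]
grip_width: -0.0001
```

Run:
```python
from h import *
o=bot.get_obs(); print(o['eef_pos'],o['ft_force'],o['clock'])
s=imaging.camera('scene');crop(s,250,130,410,250,5,'pics/i_s.png')
w=imaging.camera('wrist');cv2.imwrite('pics/i_w.png',w[:,:,::-1]); print(imaging.camera_model('wrist'))
```

```text
[ 0.46757108 -0.13519697  0.37159801] [-0.34409919 -0.76334972 -0.42100547] 14.5
{'fovy': 68.78618569515397, 'cx': 321.28497964943807, 'cy': 207.14559736882268, 'eye': array([ 0.39195018, -0.12334893,  0.48541774]), 'rotation': array([-0.11821317, -0.1004702 ,  0.63973319,  0.75277675])}
```

View pics/i_s.png

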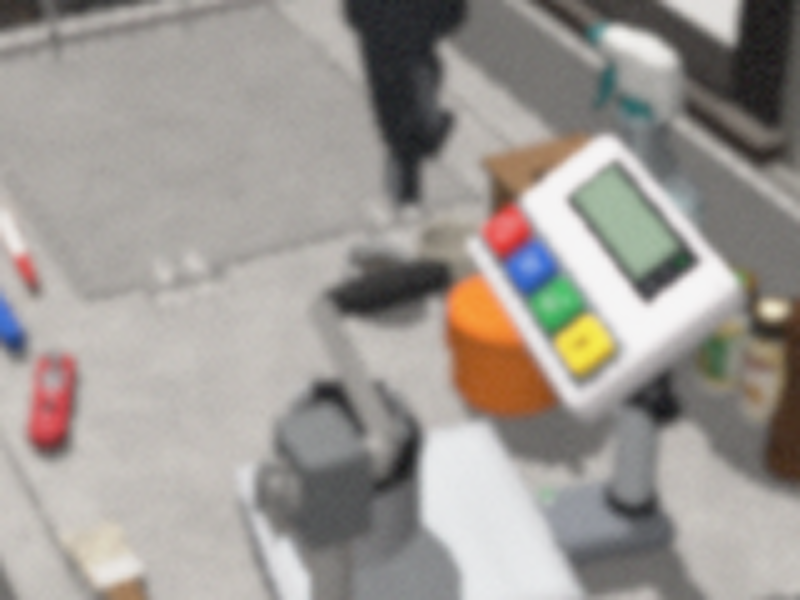

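View pics/i_w.png

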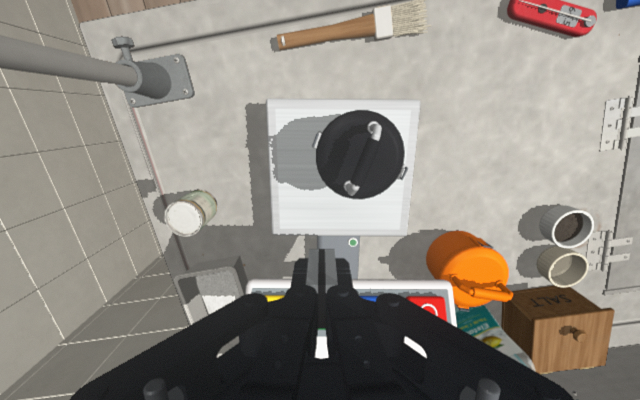

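Run:
```python
from h import *
w=cv2.imread('pics/i_w.png')[:,:,::-1]; crop(w,300,95,425,215,5,'pics/j.png')
```

```text
(no output)
```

View pics/j.png

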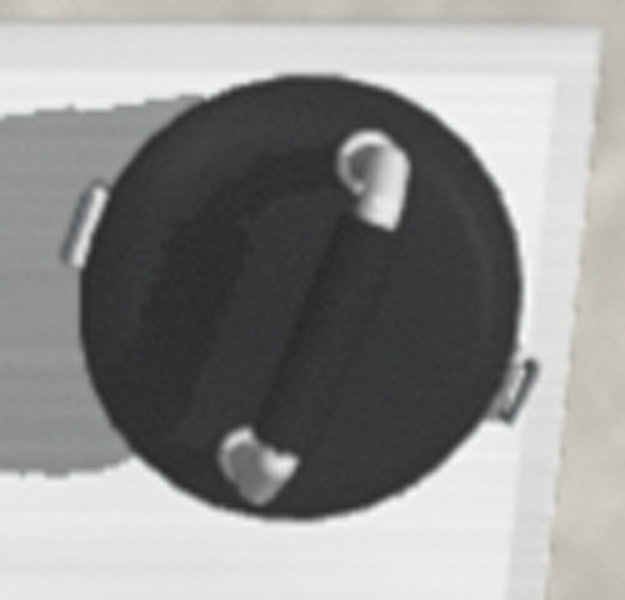

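Run:
```python
from h import *
m=imaging.camera_model('wrist')
a=atz('wrist',374.4,139,.174,m);b=atz('wrist',356.6,184.6,.174,m);c=atz('wrist',360.4,154.2,.138,m)
print(a,b,(a+b)/2,np.linalg.norm(a-b),np.degrees(np.arctan2(*(b-a)[1::-1])),c)
M=R.from_quat(bot.get_obs()['tool_rot']).as_matrix();e=bot.get_obs()['eef_pos']
d=(a+b)/2-e; print(e,M.T@d)
for q in [(268,99),(420,101),(272,234),(407,236)]: print(atz('wrist',*q,.052,m))
for q in [(427,260),(480,240),(470,265),(509,250)]: print(atz('wrist',*q,.09,m))
from dofit import P
print(P[:3],platew(P,0,.11),platew(P,-.105,.11))
```

```text
[ 0.42625495 -0.07289478  0.174     ] [ 0.47160518 -0.09726453  0.174     ] [ 0.44893007 -0.08507966  0.174     ] 0.05148328380176957 -28.252147331886174 [ 0.44501515 -0.08523456  0.138     ]
[ 0.46902345 -0.13533758  0.36944967] [ 0.04640847 -0.02819695  0.19540051]
[ 0.36159152 -0.19356453  0.052     ]
[0.39835969 0.01516854 0.052     ]
[ 0.56164438 -0.23127895  0.052     ]
[ 0.60010634 -0.01755919  0.052     ]
[6.26100341e-01 1.13998838e-04 9.00000000e-02]
[0.6056396  0.07898593 0.09      ]
[0.64514551 0.06412363 0.09      ]
[0.62911142 0.12174677 0.09      ]Traceback (most recent call last):
  File "<stdin>", line 10, in <module>
NameError: name 'platew' is not defined
```

>>> carry_out([
  [0.1, -0.06, 0.1, 0.05, 0.2],
  [0.2, -0.12, 0.2, 0.1, 0.2],
  [0.3, -0.18, 0.35, 0.15, 0.2],
  [0.4, -0.24, 0.5, 0.211, 0.2],
  [0.46, -0.29, 0.7, 0.211, 0.2],
  [0.46, -0.29, 0.9, 0.211, 0.2],
  [0.46, -0.29, 0.9, 0.211, 0.2],
  [0.46, -0.29, 0.9, 0.211, 0.2],
])

```text
clock: 15.4
eef_pos: [0.4476, -0.085, 0.2787]
tool_rot: [0.858, 0.513, -0.001, -0.001]
ft_force: [-0.3, 0.9, -0.1]
grip_width: 0.0515
```

Run:
```python
from h import *
o=bot.get_obs(); e=o['eef_pos'];M=R.from_quat(o['tool_rot']).as_matrix(); print(e,o['clock'],o['grip_width'],np.degrees(np.arctan2(M[1,0],M[0,0])))
print(M.T@(np.array([.448,-.0851,.180])-e))
m=imaging.camera_model('wrist');w=imaging.camera('wrist');cv2.imwrite('pics/k_w.png',w[:,:,::-1]); print(m)
```

```text
[ 0.44762088 -0.08501325  0.27867698] 15.4 0.0514746263244205 61.74754504456437
[0.00016425 0.00056273 0.09867601]
{'fovy': 68.78618569515397, 'cx': 321.28497964943807, 'cy': 207.14559736882268, 'eye': array([ 0.37920144, -0.04873969,  0.39489095]), 'rotation': array([-0.13180628, -0.07862244,  0.50708882,  0.84811942])}
```

View pics/k_w.png

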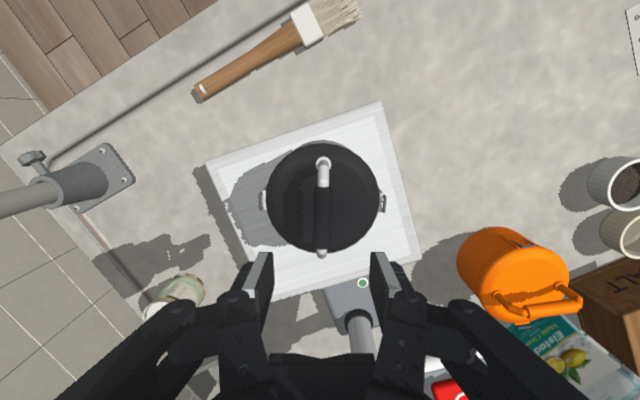

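>>> carry_out([
  [0, 0, 0.2, 0, 0.2],
  [0, 0, 0.4, 0, 0.2],
  [0, 0, 0.6, 0, 0.2],
  [0, 0, 0.75, 0, 0.2],
  [0, 0, 0.88, 0, 0.2],
  [0, 0, 0.98, 0, 0.2],
  [0, 0, 0.98, 0, 0.2],
  [0, 0, 0.98, 0, 0.2],
])

```text
clock: 16.25
eef_pos: [0.4478, -0.0852, 0.1821]
tool_rot: [0.858, 0.513, 0.0, 0.0]
ft_force: [-0.8, 0.5, 0.8]
grip_width: 0.0511
```

>>> carry_out([
  [0, 0, 0, 0, -1],
  [0, 0, 0, 0, -1],
  [0, 0, 0, 0, -1],
  [0, 0, 0, 0, -1],
  [0, 0, 0, 0, -1],
  [0, 0, 0, 0, -1],
  [0, 0, 0, 0, -1],
  [0, 0, 0, 0, -1],
])

```text
clock: 17.05
eef_pos: [0.4475, -0.0848, 0.1821]
tool_rot: [0.858, 0.513, 0.001, 0.0]
ft_force: [-0.6, 1.3, 5.4]
grip_width: 0.0131
```

>>> carry_out([
  [0, 0, -0.05, 0, -1],
  [0, 0, -0.15, 0, -1],
  [0, 0, -0.3, 0, -1],
  [0, 0, -0.45, 0, -1],
  [0, 0, -0.6, 0, -1],
  [0.1, -0.03, -0.6, 0, -1],
  [0.25, -0.09, -0.6, 0, -1],
  [0.4, -0.14, -0.6, 0, -1],
  [0.55, -0.19, -0.6, 0, -1],
  [0.7, -0.24, -0.6, 0, -1],
  [0.82, -0.28, -0.6, 0, -1],
  [0.82, -0.28, -0.6, 0, -1],
])

```text
clock: 18.25
eef_pos: [0.461, 0.0023, 0.2405]
tool_rot: [0.858, 0.514, -0.0, -0.001]
ft_force: [-0.8, -0.9, -6.1]
grip_width: 0.0137
```

>>> carry_out([
  [0.1, -0.03, 0, 0, -1],
  [0.25, -0.09, 0, 0, -1],
  [0.4, -0.14, 0, 0, -1],
  [0.55, -0.19, 0, 0, -1],
  [0.7, -0.24, 0, 0, -1],
  [0.8, -0.28, 0, 0, -1],
  [0.82, -0.285, 0, 0, -1],
  [0.82, -0.285, 0, 0, -1],
])

```text
clock: 19.05
eef_pos: [0.4749, 0.0861, 0.2412]
tool_rot: [0.858, 0.513, -0.0, 0.0]
ft_force: [-0.3, -0.5, -5.9]
grip_width: 0.0128
```

Run:
```python
from h import *
o=bot.get_obs(); print(o['eef_pos'],o['clock'],o['grip_width'],o['ft_force'])
w=imaging.camera('wrist');cv2.imwrite('pics/l_w.png',w[:,:,::-1]);
s=imaging.camera('scene');crop(s,230,110,430,260,4,'pics/l_s.png')
```

```text
[0.47491583 0.08612445 0.24124543] 19.05 0.012755548139186454 [-0.25606657 -0.45427159 -5.87424061]
```

View pics/l_w.png

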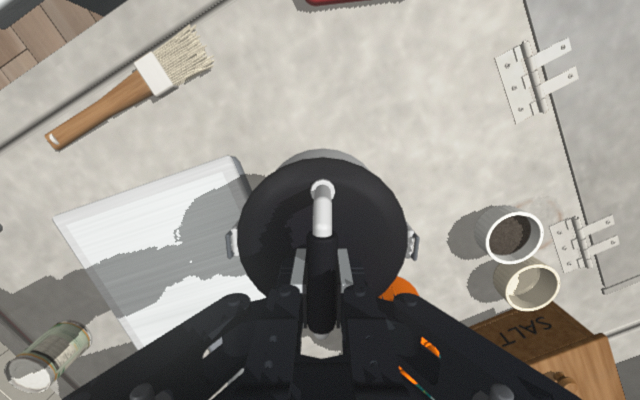

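View pics/l_s.png

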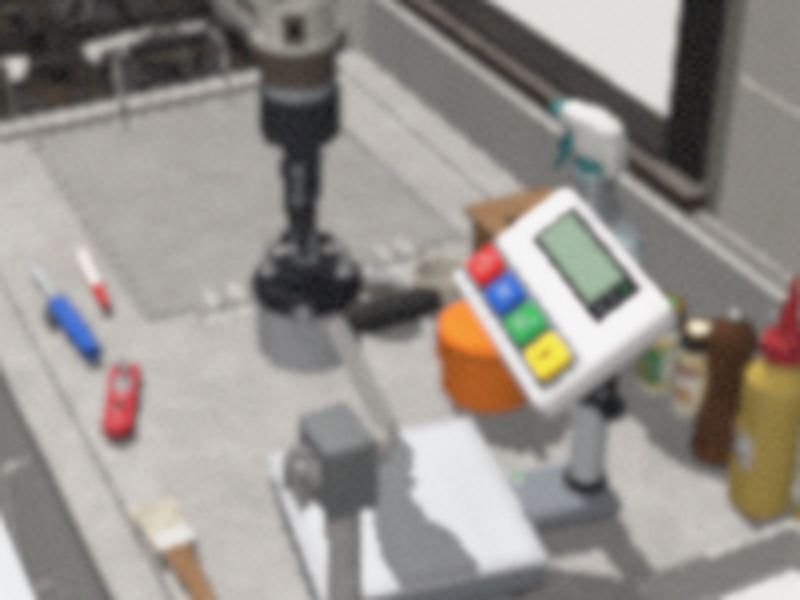

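>>> carry_out([
  [0, 0, 0.15, 0, -1],
  [0, 0, 0.35, 0, -1],
  [0, 0, 0.55, 0, -1],
  [0, 0, 0.75, 0, -1],
  [0, 0, 0.9, 0, -1],
  [0, 0, 1, 0, -1],
  [0, 0, 1, 0, -1],
  [0, 0, 1, 0, -1],
])

```text
clock: 19.95
eef_pos: [0.4754, 0.086, 0.1419]
tool_rot: [0.858, 0.513, 0.0, 0.0]
ft_force: [1.0, 0.3, -6.2]
grip_width: 0.0133
```

>>> carry_out([
  [0, 0, 0.03, 0, -1],
  [0, 0, 0.06, 0, -1],
  [0, 0, 0.085, 0, -1],
  [0, 0, 0.085, 0, -1],
  [0, 0, 0.085, 0, -1],
])

```text
clock: 20.45
eef_pos: [0.4749, 0.0863, 0.1329]
tool_rot: [0.858, 0.513, -0.0, -0.0]
ft_force: [-0.6, 0.5, -6.0]
grip_width: 0.0126
```

>>> carry_out([
  [0, 0, 0.01, 0, -1],
  [0, 0, 0.02, 0, -1],
  [0, 0, 0.02, 0, -1],
])

```text
clock: 20.75
eef_pos: [0.4749, 0.0862, 0.1308]
tool_rot: [0.858, 0.513, -0.0, -0.0]
ft_force: [0.0, 0.9, -5.9]
grip_width: 0.0133
```

>>> carry_out([
  [0, 0, 0.005, 0, -1],
  [0, 0, 0.01, 0, -1],
  [0, 0, 0.01, 0, -1],
])

```text
clock: 21.05
eef_pos: [0.4753, 0.0865, 0.1303]
tool_rot: [0.858, 0.513, 0.001, -0.0]
ft_force: [-0.9, 1.1, -2.7]
grip_width: 0.013
```

Touching down; a little more, then release gently and rise.

>>> carry_out([
  [0, 0, 0.005, 0, -1],
  [0, 0, 0.005, 0, -1],
  [0, 0, 0.005, 0, 0.1],
  [0, 0, 0.005, 0, 0.1],
  [0, 0, 0.005, 0, 0.1],
  [0, 0, 0.005, 0, 0.1],
  [0, 0, 0.005, 0, 0.1],
  [0, 0, 0.005, 0, 0.1],
])

```text
clock: 21.85
eef_pos: [0.4751, 0.0862, 0.1294]
tool_rot: [0.858, 0.513, 0.0, 0.0]
ft_force: [-0.6, -0.2, 0.1]
grip_width: 0.0469
```

>>> carry_out([
  [0, 0, -0.1, 0, 0.1],
  [0, 0, -0.3, 0, 0.1],
  [0, 0, -0.5, 0, 0.1],
  [0, 0, -0.75, 0, 0.1],
  [0, 0, -1, 0, 0.1],
  [0, 0, -1, 0, 0.1],
])

```text
clock: 22.45
eef_pos: [0.4773, 0.0866, 0.2339]
tool_rot: [0.858, 0.513, 0.004, 0.001]
ft_force: [-0.4, -0.1, -0.4]
grip_width: 0.0469
```

Run:
```python
from h import *
o=bot.get_obs(); print(o['eef_pos'],o['clock'],o['grip_width'],o['ft_force'])
w=imaging.camera('wrist');cv2.imwrite('pics/m_w.png',w[:,:,::-1]);
```

```text
[0.47729281 0.08663528 0.23386552] 22.45 0.04694784290604285 [-0.3556446  -0.09619784 -0.42527701]
```

View pics/m_w.png

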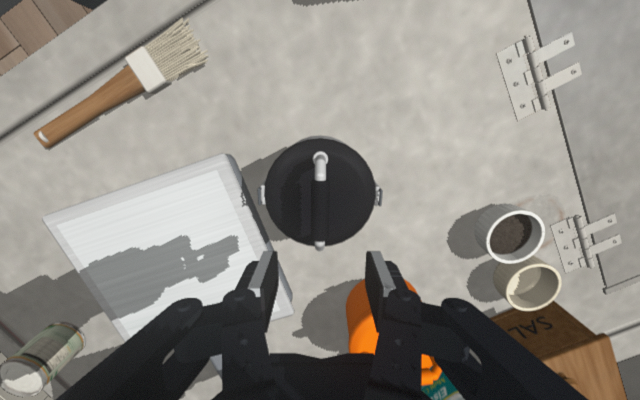

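>>> carry_out([
  [0, 0, -0.2, -0.05, -1],
  [0, 0, -0.4, -0.1, -1],
  [0, 0, -0.6, -0.15, -1],
  [0, 0, -0.8, -0.211, -1],
  [0, 0, -1, -0.211, -1],
  [0, 0, -1, -0.211, -1],
])

```text
clock: 23.1
eef_pos: [0.4758, 0.0864, 0.3313]
tool_rot: [0.762, 0.648, 0.002, 0.001]
ft_force: [0.7, -0.5, -0.1]
grip_width: 0.0001
```

>>> carry_out([
  [-0.1, 0, -0.1, 0, -1],
  [-0.3, 0, -0.25, 0, -1],
  [-0.5, 0, -0.3, 0, -1],
  [-0.7, 0, -0.3, 0, -1],
  [-0.9, 0, -0.3, 0, -1],
  [-0.95, 0, -0.3, 0, -1],
])

```text
clock: 23.7
eef_pos: [0.4587, -0.0094, 0.3585]
tool_rot: [0.763, 0.647, -0.001, -0.001]
ft_force: [-0.3, 0.8, -0.5]
grip_width: 0.0002
```

>>> carry_out([
  [-0.2, 0, 0, 0, -1],
  [-0.4, 0.1, 0, 0, -1],
  [-0.6, 0.25, 0, 0, -1],
  [-0.8, 0.4, 0, 0, -1],
  [-0.9, 0.5, 0, 0, -1],
  [-0.9, 0.5, 0, 0, -1],
  [-0.9, 0.5, 0, 0, -1],
])

```text
clock: 24.4
eef_pos: [0.4943, -0.104, 0.3589]
tool_rot: [0.762, 0.648, -0.0, -0.001]
ft_force: [0.2, -0.1, -0.9]
grip_width: 0.0005
```

Run:
```python
from h import *
o=bot.get_obs(); e=o['eef_pos'];M=R.from_quat(o['tool_rot']).as_matrix(); print(e,o['clock'],o['ft_force'],np.degrees(np.arctan2(M[1,0],M[0,0])))
print(M.T@(np.array([.5555,-.1998,.276])-e))
s=imaging.camera('scene');crop(s,330,140,410,220,7,'pics/n_s.png')
t=imaging.camera('top');crop(t,220,110,460,290,3,'pics/n_t.png')
```

```text
[ 0.49427913 -0.10395919  0.35885137] 24.4 [ 0.17453265 -0.06802953 -0.86530944] 80.72280685774076
[-0.08477394  0.07600742  0.08266835]
```

View pics/n_s.png

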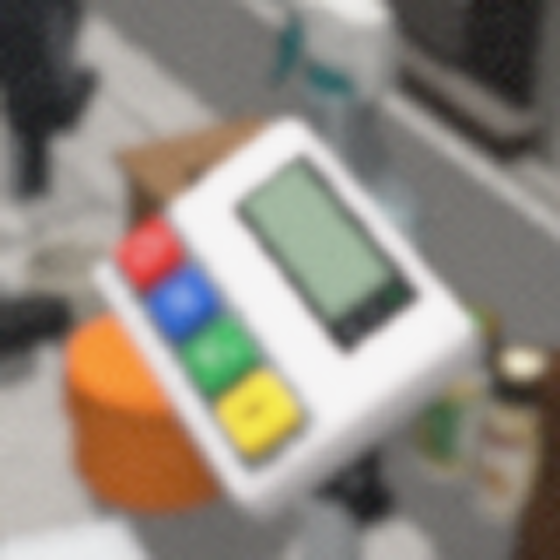

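View pics/n_t.png

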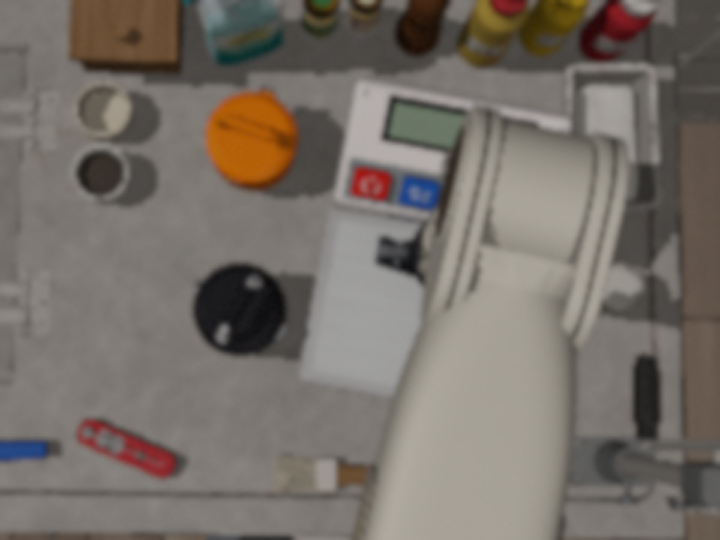

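>>> carry_out([
  [-0.15, 0.14, 0, 0, -1],
  [-0.35, 0.3, 0, 0, -1],
  [-0.55, 0.5, 0, 0, -1],
  [-0.75, 0.65, 0.15, 0, -1],
  [-0.85, 0.76, 0.35, 0, -1],
  [-0.85, 0.76, 0.55, 0, -1],
  [-0.85, 0.76, 0.72, 0, -1],
  [-0.85, 0.76, 0.8, 0, -1],
  [-0.85, 0.76, 0.8, 0, -1],
  [-0.85, 0.76, 0.8, 0, -1],
])

```text
clock: 25.5
eef_pos: [0.5561, -0.2001, 0.2804]
tool_rot: [0.762, 0.648, 0.0, 0.001]
ft_force: [-0.2, -0.5, 0.7]
grip_width: -0.0004
```

>>> carry_out([
  [0, 0.005, 0.009, 0, -1],
  [0, 0.01, 0.018, 0, -1],
  [0, 0.015, 0.026, 0, -1],
  [0, 0.018, 0.031, 0, -1],
  [0, 0.018, 0.031, 0, -1],
])

```text
clock: 26.0
eef_pos: [0.5576, -0.2009, 0.2763]
tool_rot: [0.762, 0.648, -0.0, -0.0]
ft_force: [-0.3, -0.1, -0.6]
grip_width: 0.0005
```

>>> carry_out([
  [0, 0.005, 0.009, 0, -1],
  [0, 0.01, 0.018, 0, -1],
  [0, 0.015, 0.026, 0, -1],
  [0, 0.015, 0.026, 0, -1],
])

```text
clock: 26.4
eef_pos: [0.559, -0.2011, 0.2739]
tool_rot: [0.762, 0.648, -0.0, 0.0]
ft_force: [-1.0, 0.4, 2.9]
grip_width: -0.0004
```

>>> carry_out([
  [0, 0.005, 0.009, 0, -1],
  [0, 0.01, 0.018, 0, -1],
  [0, 0.01, 0.018, 0, -1],
])

```text
clock: 26.7
eef_pos: [0.5601, -0.2013, 0.2723]
tool_rot: [0.762, 0.648, 0.0, 0.0]
ft_force: [-2.0, -0.7, 4.7]
grip_width: -0.0003
```

>>> carry_out([
  [0, 0.003, 0.005, 0, -1],
  [0, 0.005, 0.009, 0, -1],
  [0, 0.005, 0.009, 0, -1],
  [0, 0.005, 0.009, 0, -1],
])

```text
clock: 27.1
eef_pos: [0.5606, -0.2014, 0.2715]
tool_rot: [0.762, 0.648, 0.0, 0.0]
ft_force: [-1.9, 0.3, 6.1]
grip_width: -0.0001
```

Run:
```python
from h import *
for i in range(3):
    s=imaging.camera('scene'); o=bot.get_obs(); print(o['ft_force'],o['ft_force']@[-.488,.079,.869])
crop(s,330,140,410,220,7,'pics/o_s.png')
```

```text
[-3.1369784   0.60272429  5.39071448] 6.262991557295914
[-1.24434143 -0.09993971  5.41550105] 5.305413793574117
[-2.127121    0.28837963  5.50895808] 5.848101612437796
```

View pics/o_s.png

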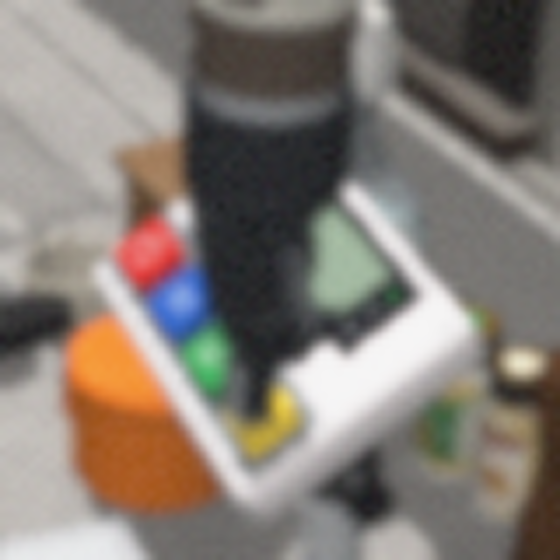

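>>> carry_out([
  [0, 0.001, 0.002, 0, -1],
  [0, 0.001, 0.002, 0, -1],
  [0, 0.001, 0.002, 0, -1],
])

```text
clock: 27.55
eef_pos: [0.5607, -0.2014, 0.2714]
tool_rot: [0.762, 0.648, 0.0, 0.0]
ft_force: [-1.4, 0.4, 6.1]
grip_width: -0.0002
```

>>> carry_out([
  [0, -0.03, -0.06, 0, -1],
  [0, -0.06, -0.12, 0, -1],
  [0, -0.06, -0.3, 0, -1],
  [0, -0.1, -0.6, 0, -1],
  [0, -0.5, -0.8, 0, -1],
  [0, -0.9, -0.9, 0, -1],
  [0, -1, -1, 0, -1],
  [0, -1, -1, 0, -1],
  [0, -1, -1, 0, -1],
])

```text
clock: 28.45
eef_pos: [0.4628, -0.1854, 0.3709]
tool_rot: [0.762, 0.648, 0.0, 0.001]
ft_force: [0.3, -0.3, -0.4]
grip_width: 0.0002
```

Run:
```python
from h import *
o=bot.get_obs();print(o['eef_pos'],o['ft_force'],o['clock'])
s=imaging.camera('scene');w=imaging.camera('wrist')
crop(s,230,110,430,260,4,'pics/p_s.png');cv2.imwrite('pics/p_w.png',w[:,:,::-1])
```

```text
[ 0.46279637 -0.18543237  0.3708812 ] [ 0.32875268 -0.27599828 -0.37746743] 28.45
```

View pics/p_s.png

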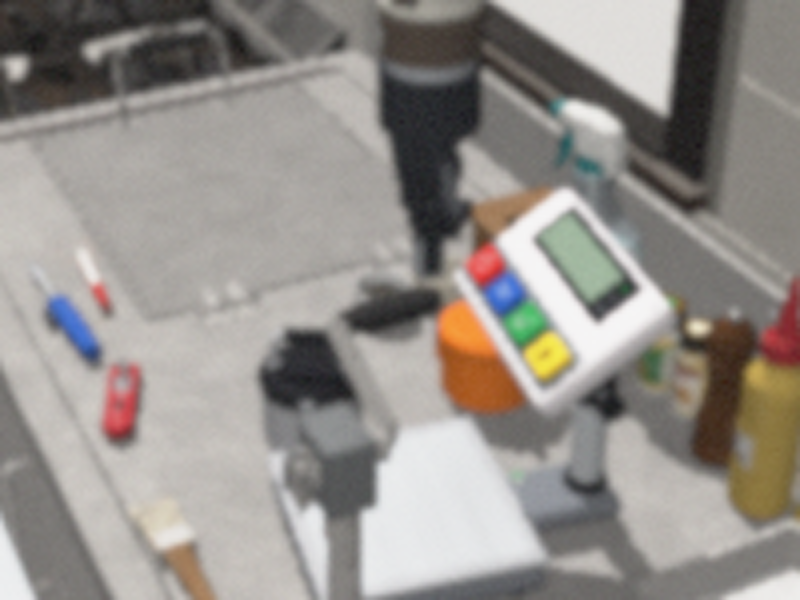

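View pics/p_w.png

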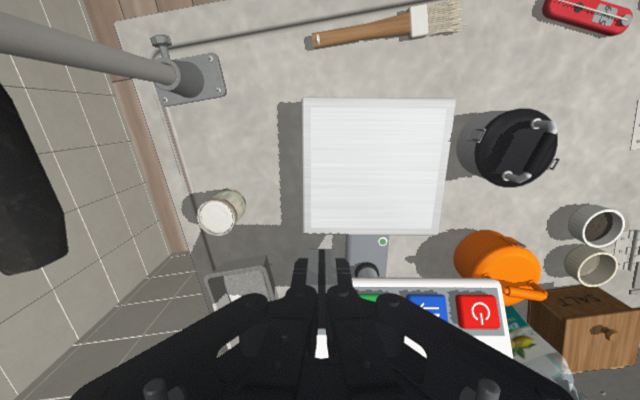

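Run:
```python
from workcell import order
print(order.job_done())
```

```text
the job is handed in; nothing more can be done
None
```

The job is done and handed in at about 28.5 s of the 72 s allowed; the hand-in gave no verdict.

- **Keys:** I pressed red, then green, then yellow along the face's normal with the closed fingertips. Each press reached about 6 N, which is roughly 3.5 mm of travel by the given spring figures. I held green for about 1.7 s while the canister stood untouched on the plate. The blue key was not touched. All keys came back up, and the head looked unmoved in the pictures.
- **Canister:** I lifted the steel one, not the orange lookalike, by its grip sleeve. It now stands upright on the worktop about 25–30 mm left of the scale.
- **Last checks:** The final pictures show the scale empty, its lamp green and the bystanders in view where they were. The arm is clear, with only noise on the wrist force.
- **Not confirmed:** The display text could not be read in the images, so the stored weight and the zero are inferred from key force and travel. The camera fit also left hinge height and head tilt loose (about ±5 mm and ±0.06 rad), so I found the keys by touch. Yellow was felt about 1–2 mm higher than the other two.

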